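# Rooftop sink: soap balls from the rocker dispenser into the wash bowl

## Task

Slide the steel bowl across the counter until it stands under the mouth of the clear soap-ball dispenser, then press the dispenser's rocker pad all the way down with the fingertips and keep it down until both soap balls have rolled out into the bowl. Then let the pad come back up so that the gate is closed, and move clear. Only push and press: do not lift or tip the bowl, do not touch the balls or the gate, and leave the other things where they stand.

Things in the scene. Friction and masses are not known exactly. Their poses are not given: they have to be found in the camera images.
- dispenser: Fixed soap-ball dispenser: a chute (46 mm wide, 250 mm long, white floor, clear walls) falling 12 degrees to its own +y, on a white base 12 mm high (own x -95 to +40, y -130 to +70 mm; beyond that the counter under the chute is free). Origin: at counter height under the chute's centre line; z up. Mouth at own y = +120 mm, closed covered end at y = -125 mm, 168 mm high. Turned up to 0.35 rad.
- lip (a point): Middle of the chute floor's edge at the mouth, own (0, 120, 68) mm of the dispenser; the chute's underside is 64 mm above the counter here. The balls leave along the dispenser's own +y and drop into a bowl 20 to 80 mm beyond the lip: a bowl centred about 45 mm beyond it (along own +y) catches them.
- rocker (a joint): Angle of the steel rocker, which lies along the dispenser's own x at own y = +50 mm (pad on its -x end, gate on its +x end), rad: 0 at rest (gate shut, pad up), 0.45 pressed down to the stop; the gate clears the balls from about 0.35. The balls roll out within 1 s. A spring brings it back to 0; the pad takes about 2 N to start and 5 N at the stop.
- press_pad: The rocker's press pad: steel plate 46 x 50 mm, 4 mm thick, dark rubber facing, its centre 80 mm from the pivot towards own -x. This body's origin is the pivot, at the dispenser's own (-65, 50, 135) mm; its axes turn with the rocker and equal the dispenser's at rest. Two aluminium ears beside the pivot (22 mm by 30 mm over both) rise to 144 mm, lower than the resting pad.
- pad_top (a point): Centre of the pad's top face, where it is pressed: at rest own (-144, 50) mm of the dispenser and 159 mm above the counter, 36 mm lower when fully pressed. At rest the pad slopes 0.2 rad (outer end higher), fully pressed 0.25 rad the other way.
- gate: The gate: a steel tongue 16 mm wide and 4 mm thick on the rocker's other end, hanging into the chute in front of the balls, its lower edge 14 mm above the chute floor at rest. This body's origin lies on the rocker's pivot, the tongue 65 mm from it towards +x.
- ball_a_center (a point): Centre of the first soap ball (cream-brown, hard, 36 mm across, about 32 g), which leans on the gate.
- ball_a: The first soap ball. Origin on its surface; it turns with the ball, so use its centre point.
- ball_b_center (a point): Centre of the second soap ball (same size), just above the first in the chute.
- ball_b: The second soap ball. Origin on its surface; it turns with the ball, so use its centre point.
- bowl: Round stainless-steel bowl, loose on the counter, 138 mm across the rim, 114 mm across the foot, 48 mm high, wall 3 mm, about 250 g. Origin: centre of its underside. z up. It starts to the robot's left of the dispenser, 100 to 360 mm from its place under the mouth.
- soap: Bystander: clear acrylic press-button soap dispenser, 70 x 70 mm, 137 mm high, loose. Origin: centre of its underside.
- peg_cup: Bystander: white plastic cup of clothes pegs, 80 mm across, about 105 mm high with the pegs, loose. Origin: centre of its underside.
- scoop: Bystander: aluminium scoop lying down, 185 mm long, 70 mm wide, 30 mm high, loose. Origin: underside, near its middle; its own +x points to the mouth of the scoop.
- brush: Bystander: hard silicone brush lying bristles down, 195 mm long, 45 mm wide, 32 mm high, loose. Origin: underside, near its middle; its own +x points to the head.
Not all that is in view belongs to the job. Leave any pink look-alike of the bowl alone.

How it is judged:
On the way, in this order (a step that is already met when the one before it is completed fails the run):
1. the bowl stands under the mouth, centred within 95 mm of the lip seen from above, with the gate shut (horizontal distance between bowl and lip below 0.095 m and value of joint rocker below 0.1 rad), for 0.1 s.
2. the robot presses the pad down far enough to lift the gate clear of the balls (value of joint rocker above 0.35 rad and contact force between the fingers and press_pad above 0.5 N), for 0.2 s.
At the end, for the whole second after the job is handed in: Both balls lie in the bowl (centres within 55 mm of the bowl's axis and under 50 mm high), the bowl stands upright and still on the counter, and the rocker is back at rest (under 0.04 rad) with the gate shut (horizontal distance between each of ball_a_center, ball_b_center and bowl below 0.055 m and height (world z) of each of ball_a_center, ball_b_center below 0.05 m and height (world z) of bowl below 0.006 m and angle between bowl's own z axis and vertical below 0.1 rad and linear speed of bowl below 0.02 m/s and value of joint rocker below 0.04 rad); the robot touches nothing.
It fails at once if the bowl is lifted off the counter or tipped (height (world z) of bowl above 0.015 m or angle between bowl's own z axis and vertical above 0.3 rad).
It fails at once if the robot touches a soap ball (contact force between any of the fingers, the arm and ball_a above 0.2 N or contact force between any of the fingers, the arm and ball_b above 0.2 N).
It fails at once if the robot moves the gate itself instead of the pad (contact force between any of the fingers, the arm and gate above 0.3 N).
It fails at once if a bystander (soap dispenser, peg cup, scoop, brush) is pushed more than 30 mm from its place or picked up (distance of any of soap, peg_cup, scoop, brush from where it was at the start of the episode above 0.03 m).
It also fails if it takes over 54 s, if anything falls off the work surface, if the arm or the gripper's body presses on something with over 40 N, if the wrist force passes 120 N, or if a joint passes its speed limit or range.

## Robot

A 7-joint arm with a two-finger parallel gripper is mounted at the origin on the work surface. World frame = base frame: x ahead of the robot, y to its left, z up, the work surface at z = 0. Lengths are in m, angles in rad, forces in N, time in s.
With the tool pointing down it reaches from about 0.4 to 0.875 m from the base axis. Payload 19.3 kg.
Tool frame: the origin (TCP) lies at the very end of the fingers, on their centre line; the grasp point (between the pads) lies 19 mm behind it; z points along the fingers, y is the direction in which the jaws open and shut (so a half turn about z gives the same grasp; the last joint's range is limited). The gripper opens to 85 mm and grips with 20 to 120 N. Pads are 22 mm wide; open, the fingers measure 114 mm over their backs; the gripper's body (76 mm by 85 mm) begins 54 mm behind the grasp point. The pads swing forward as they close: fully open they stand 13 mm farther back than shut.
Start: joints at [1.204, 0.521, -0.036, 1.599, 0.021, 1.021, -0.113], TCP at [0.183, -0.598, 0.231] pointing down, gripper open.
Joint ranges: [-2.91, 2.91], [-0.3, 2.13], [-1.5, 1.42], [0.17, 2.43], [-1.26, 4.41], [0.16, 1.93], [-2.52, 2.52]. Speed limits (rad/s): [1.89, 1.89, 2.39, 2.39, 3.01, 3.01, 3.01].

## Interface

Orientations are given as [roll, pitch, yaw] about the fixed x, y, z axes, in that order (R = Rz(yaw) Ry(pitch) Rx(roll)).
In Python, from workcell import bot, grab_frame, calibration, workorder gives the robot as it stands.
- The arm moves only by the tool move_arm, never from a script. Its arguments are lists of equal length, an entry for each row: "jaw": the closure in counts, from 0 (fully open) to 255 (shut); "dp": the shift along the tool's x, y, z in units of 800 mm (1.0 is 800 mm), a list of three; "rotation": the turn, a rotation vector about the tool's x, y, z in units of pi rad (1.0 is pi rad), a list of three. In form: {"jaw": [jaw, ...], "dp": [[dx, dy, dz], ...], "rotation": [[rx, ry, rz], ...]}. A call has 1 to 10 rows; each row shifts and turns the commanded pose from where the row before left it, along the tool's axes as they then stand; what a row does not reach is not made up. A row lasts 1/8 s, in which the tool goes at most 62.5 mm and 10.7 degrees, less where a joint would pass 70% of its speed; a pose out of reach is approached as far as the arm can. A call with a number of a shift or a turn outside -1 to 1 is refused whole. A call with a gripper value outside its range is refused whole. The fingers move at their own pace and stop on an object; "squeeze" is the grip in N (left out, the last holds). Time passes only in rows, so rows that do not move let the fingers close. It gives the time, the measured TCP pose, the force and the opening at its end, in the units of the state.
- bot.observe(): the state, without advancing time (a new reading comes with each control period).
- grab_frame(name): name is "side" or "top"; returns the picture (420x560x3 uint8, blue, green, red); there is no depth.
- calibration(name): a dict with "camera_matrix" (3x3 intrinsics, pixels), "T" (4x4, takes a point from camera to world coordinates). Camera axes: x right, y down, z forward; pixel columns grow to the right and rows downward; lengths in m; the calibration is good to about 2 mm. A picture is of the moment at which its call begins. calibration takes no time and is no camera call.
- workorder.job_done(): hands the job in, once; it reports no verdict.
The state is a dict: "clock": time; "qpos": joint angles; "qd": joint speeds; "joint_efforts": joint torques, N m; "position": TCP position; "tool_rot": TCP orientation; "force": force on the tool from outside, world axes, zero at the start; "moment": the same for the moment, N m; "grip_width": finger opening in m.
Only numpy, scipy, OpenCV 4.12 (cv2) and the standard library are available. Lean on these libraries where they do the work, as an engineer would, in place of code of your own. Each camera call takes 0.05 s, during which the arm holds its last target. There are 200 camera calls.

## Working session

There is one attempt and no reset: what is moved stays moved. The work goes in short steps, Python scripts to look and compute and a tool call to move; the robot and the scene stay as the last step left them, time stands still between calls to the robot, and variables do not carry over. Pictures are saved under pics/ and viewed, about 8 in all and at most 12, crops included, and the job is handed in when it is done.

Besides the shell and the picture viewer there is one more tool, called after "Call:" as name(argument=value, ...), one argument or row to a line, values as JSON. move_arm: Moves the arm, as the interface text tells. Shifts and turns lie within -1 to 1; 1 stands for 800 mm of shift or pi rad of turn. Its arguments: {"type":"object","properties":{"jaw":{"type":"array","items":{"type":"number"}},"dp":{"type":"array","items":{"type":"array","items":{"type":"number","minimum":-1,"maximum":1}}},"rotation":{"type":"array","items":{"type":"array","items":{"type":"number","minimum":-1,"maximum":1}}},"squeeze":{"type":"number"}},"required":["jaw","dp","rotation"]}

```bash
mkdir -p pics
python3 - <<'E'
from workcell import bot, grab_frame, calibration
import cv2,numpy as np
print(bot.observe())
for n in("side","top"):
    cv2.imwrite(f"pics/{n}0.png",grab_frame(n)); c=calibration(n); print(n,np.round(c["camera_matrix"],1).tolist(),np.round(c["T"],3).tolist())
E
```

```text
{'clock': 0.0, 'qpos': array([ 1.20380644,  0.52203193, -0.03633842,  1.59997405,  0.0211892 ,
        1.02109407, -0.11281118]), 'qd': array([ 1.09179606e-03, -5.00624161e-04, -1.07606010e-03, -9.18738652e-04,
       -5.90176409e-04, -1.37727815e-03,  4.70094634e-05]), 'joint_efforts': array([-3.93237533e-04, -9.27106333e+01,  1.97987035e+00, -3.69921720e+01,
        1.77666609e-02,  8.33297730e-03,  5.64147069e-05]), 'position': array([ 0.18266315, -0.59737439,  0.2307266 ]), 'tool_rot': array([-3.14047161e+00,  6.45389047e-05,  2.96772060e-01]), 'force': array([-0.5046956 , -0.03842806, -0.4214605 ]), 'moment': array([-0.03922119,  0.03110428,  0.00845024]), 'grip_width': 0.08564994220828627}
side [[417.0, 0.0, 278.1], [0.0, 417.0, 212.6], [0.0, 0.0, 1.0]] [[-0.996, -0.059, 0.073, 0.479], [-0.094, 0.664, -0.742, 0.949], [-0.005, -0.745, -0.667, 0.906], [0.0, 0.0, 0.0, 1.0]]
top [[522.8, 0.0, 279.4], [0.0, 522.8, 211.5], [0.0, 0.0, 1.0]] [[0.004, -0.987, 0.162, 0.339], [-1.0, -0.003, 0.009, 0.062], [-0.008, -0.162, -0.987, 1.52], [0.0, 0.0, 0.0, 1.0]]
```

View pics/top0.png

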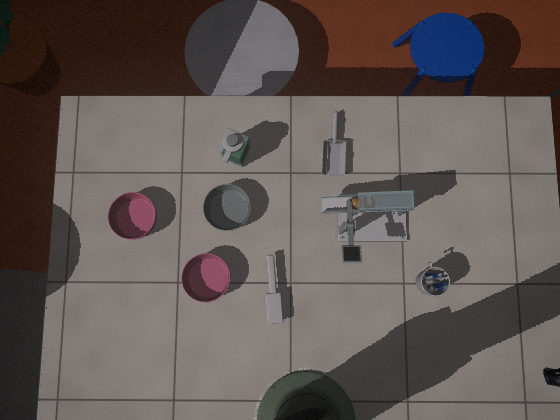

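View pics/side0.png

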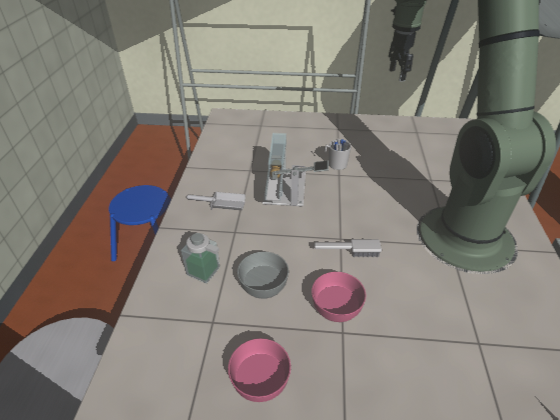

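Top view: the candidate bowls are grey at (227,207) and pink at (132,215) and (206,277). The grey one is the steel bowl and the pink two are look-alikes. The dispenser's mouth is near (322,204) and the pad near (351,254). The brush is at (273,290), the scoop at (336,150), the soap at (234,148) and the pegs at (435,280). I'll confirm the bowl and dispenser in an enlarged crop.

```bash
cat > h.py <<'E'
import numpy as np,cv2
from workcell import calibration
def ray(n,uv,z):
    c=calibration(n);K=np.array(c["camera_matrix"]);T=np.array(c["T"])
    d=T[:3,:3]@np.linalg.solve(K,[uv[0],uv[1],1.]);o=T[:3,3]
    return o+d*(z-o[2])/d[2]
def pix(n,p):
    c=calibration(n);K=np.array(c["camera_matrix"]);T=np.array(c["T"])
    q=K@(T[:3,:3].T@(np.array(p)-T[:3,3])); return q[:2]/q[2]
E
python3 - <<'E'
import cv2,numpy as np
im=cv2.imread("pics/top0.png")
cv2.imwrite("pics/crop1.png",cv2.resize(im[120:290,195:425],None,fx=3.4,fy=3.4,interpolation=cv2.INTER_CUBIC))
s=cv2.imread("pics/side0.png")
cv2.imwrite("pics/crop2.png",cv2.resize(s[120:310,170:370],None,fx=3.1,fy=3.1,interpolation=cv2.INTER_CUBIC))
E
```

```text
(no output)
```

View pics/crop1.png

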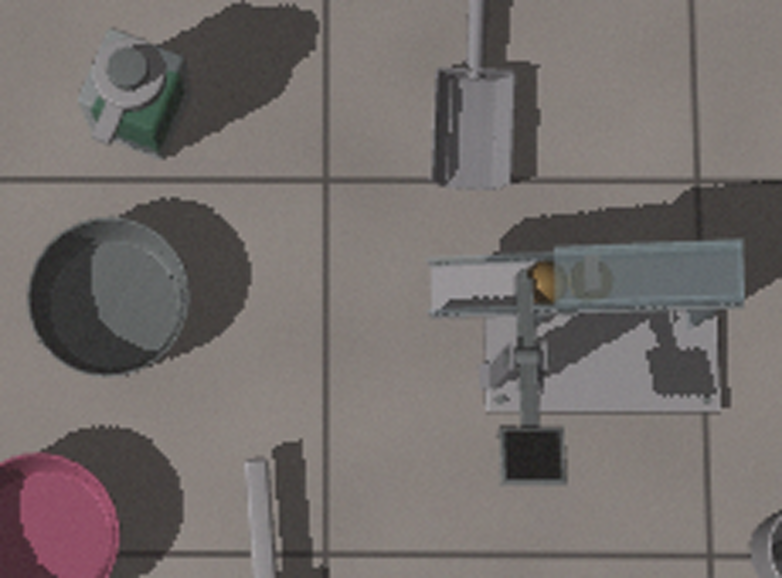

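View pics/crop2.png

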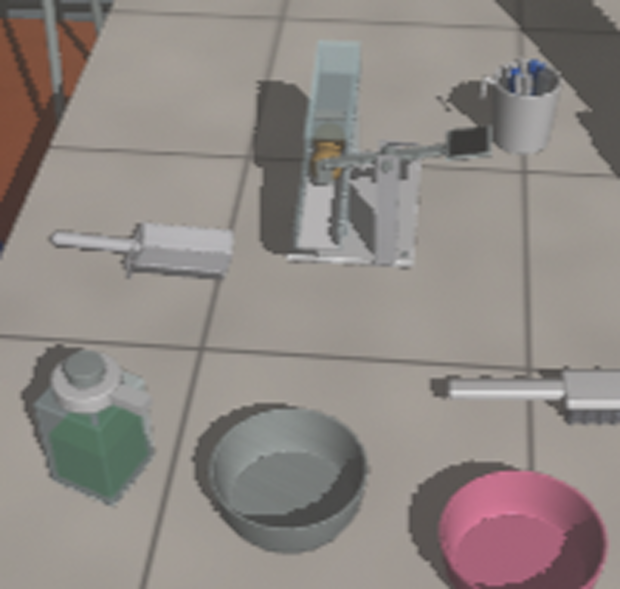

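The crops confirm the grey steel bowl (rim centre at about (227,207) in top). In crop1, the pad is at (532,455), the near base corners are at (486,411) and (720,411), and the lip edge runs from (431,262) to (431,315).

Run:
```python
import cv2,numpy as np
from h import *
cr=lambda u,v:(195+u/3.4-.35,120+v/3.4-.35)
A=ray("top",cr(486,411),.012);B=ray("top",cr(720,411),.012)
d=A-B;L=np.linalg.norm(d);yaw=np.arctan2(-d[0],d[1])
def own(yaw,p):return np.array([[np.cos(yaw),-np.sin(yaw)],[np.sin(yaw),np.cos(yaw)]])@p
print("base len",L,"yaw",yaw, A,B)
top=cv2.imread("pics/top0.png")
# pad dark mask
for n,roi in(("top",(240,265,340,365)),("side",(155,178,305,335))):
    im=cv2.imread(f"pics/{n}0.png");r=im[roi[0]:roi[1],roi[2]:roi[3]]
    m=(r.max(2)<60).astype(np.uint8);k,lab,st,ce=cv2.connectedComponentsWithStats(m)
    i=1+np.argmax(st[1:,4]);pp=ce[i]+[roi[2],roi[0]];print(n,pp,st[i]);print(ray(n,pp,.159))
    if n=="top": P=ray(n,pp,.159)
O1=(A[:2]+B[:2])/2-own(yaw,np.array([-.095,-.03]))
print("origin from base",O1,"from pad",P[:2]-own(yaw,np.array([-.144,.05])))
l=ray("top",cr(431,288.5),.07); print("lip img",l,"origin",l[:2]-own(yaw,np.array([0,.12])))
# chute walls long edges top: yaw check (walls slope w/ chute)
C=[ray("top",cr(*u),.168) for u in((743,240),(743,308))]; print("closed end mid",sum(C)/2,"origin",(sum(C)/2)[:2]-own(yaw,np.array([0,-.125])))
# bowl rim
hsv=cv2.cvtColor(top,cv2.COLOR_BGR2HSV)
for z,u in((.048,(109,296)),):
    print("bowl",ray("top",cr(*u),z),"diam",ray("top",cr(29,296),z)-ray("top",cr(189,296),z))
for nm,uv,z in(("brush handle end",(268,256),.03),("brush handle top R",(273,256),.03),("brush head",(275,322),.03),("scoop front L",(323,174),.02),("scoop front R",(346,175),.02),("soap near",(241,165),0.01),("pinkrim top R",(222,258),.048),("pink c",(206,278),.048),("cup",(435,280),.08)):
    print(nm,np.round(ray("top",uv,z),3))
```

```text
base len 0.19878921490917456 yaw 0.003081137370176629 [ 0.50220405 -0.09380594  0.012     ] [ 0.50281654 -0.29259422  0.012     ]
top [351.32       253.49777778] [  3   7  17  14 225]
[ 0.45255694 -0.11385318  0.159     ]
side [319.5 163. ] [14  8  2  1  2]
[ 0.45546976 -0.12235923  0.159     ]
origin from base [ 0.59741741 -0.16290752] from pad [ 0.59671032 -0.16340926]
lip img [ 0.59765212 -0.04376401  0.07      ] origin [ 0.59802185 -0.16376344]
closed end mid [ 0.59223918 -0.27742762  0.168     ] origin [ 0.59185404 -0.15242822]
bowl [0.59448699 0.22538357 0.048     ] diam [-0.00034265  0.13470545  0.        ]
brush handle end [0.455 0.107 0.03 ]
brush handle top R [0.455 0.093 0.03 ]
brush head [0.271 0.086 0.03 ]
scoop front L [ 0.698 -0.053  0.02 ]
scoop front R [ 0.695 -0.12   0.02 ]
soap near [0.727 0.19  0.01 ]
pinkrim top R [0.448 0.236 0.048]
pink c [0.392 0.279 0.048]
cup [ 0.388 -0.351  0.08 ]
```

Everything agrees. The base corners, pad and lip edge give the dispenser origin as (0.597, -0.1635) with yaw about 0, and the base length comes out at 199 mm against 200 given. The lip is at (0.597, -0.0435), so the bowl's target is (0.597, 0.0015). The bowl is now at (0.5945, 0.225). I'll turn the tool to yaw 90° so the open jaws straddle the bowl along x, then push it toward -y.

Call:
move_arm(
  jaw=[0,0,0,0,0,0,0,0],
  dp=[
    [0,0,-0.02],
    [0,0,-0.02],
    [0,0,0],
    [0,0,0],
    [0,0,0],
    [0,0,0],
    [0,0,0],
    [0,0,0],
  ],
  rotation=[
    [0,0,-0.058],
    [0,0,-0.058],
    [0,0,-0.058],
    [0,0,-0.058],
    [0,0,-0.058],
    [0,0,-0.058],
    [0,0,-0.0575],
    [0,0,0],
  ],
)

```text
clock: 1.1
position: [0.1825, -0.5976, 0.263]
tool_rot: [3.142, -0.001, 1.57]
force: [-0.1, 0.4, 0.3]
grip_width: 0.0857
```

Call:
move_arm(
  jaw=[0,0,0,0,0,0,0,0,0,0],
  dp=[
    [0.04,0.055,0],
    [0.04,0.055,0],
    [0.04,0.055,0],
    [0.04,0.055,0],
    [0.04,0.055,0],
    [0.04,0.055,0],
    [0.06,0,0],
    [0.06,0,0],
    [0.06,0,0],
    [0.06,0,0],
  ],
  rotation=[
    [0,0,0],
    [0,0,0],
    [0,0,0],
    [0,0,0],
    [0,0,0],
    [0,0,0],
    [0,0,0],
    [0,0,0],
    [0,0,0],
    [0,0,0],
  ],
)

```text
clock: 2.35
position: [0.4466, -0.2121, 0.2633]
tool_rot: [3.142, -0.0, 1.565]
force: [1.4, -0.2, 0.2]
grip_width: 0.0856
```

Call:
move_arm(
  jaw=[0,0,0,0,0,0,0,0,0,0],
  dp=[
    [0.065,0.0188,0],
    [0.065,0.0188,0],
    [0.065,0.0188,0],
    [0.065,0.0188,0],
    [0.065,0.0188,0],
    [0.065,0.0188,0],
    [0.065,0.0188,0],
    [0.065,0.0188,0],
    [0.065,0.0188,0],
    [0.065,0.0188,0],
  ],
  rotation=[
    [0,0,0],
    [0,0,0],
    [0,0,0],
    [0,0,0],
    [0,0,0],
    [0,0,0],
    [0,0,0],
    [0,0,0],
    [0,0,0],
    [0,0,0],
  ],
)

```text
clock: 3.6
position: [0.5976, 0.3078, 0.263]
tool_rot: [-3.141, 0.001, 1.565]
force: [-0.1, -0.7, 0.9]
grip_width: 0.0851
```

Call:
move_arm(
  jaw=[0],
  dp=[
    [0,0,0],
  ],
  rotation=[
    [0,0,0],
  ],
)

```text
clock: 3.72
position: [0.5962, 0.3108, 0.2622]
tool_rot: [-3.14, -0.002, 1.571]
force: [-0.2, -0.6, -0.4]
grip_width: 0.0856
```

Call:
move_arm(
  jaw=[0,0,0,0,0,0,0,0],
  dp=[
    [0,0,0.06],
    [0,0,0.06],
    [0,0,0.06],
    [0,0,0.05],
    [0,0,0.04],
    [0,0,0.03],
    [0,0,0.012],
    [0,0,0],
  ],
  rotation=[
    [0,0,0],
    [0,0,0],
    [0,0,0],
    [0,0,0],
    [0,0,0],
    [0,0,0],
    [0,0,0],
    [0,0,0],
  ],
)

```text
clock: 4.72
position: [0.5973, 0.3062, 0.0138]
tool_rot: [-3.142, 0.0, 1.57]
force: [0.2, 0.1, 0.4]
grip_width: 0.0852
```

Run:
```python
from workcell import *
import cv2
cv2.imwrite("pics/side1.png",cv2.resize(grab_frame("side")[150:400,150:400],None,fx=2.4,fy=2.4))
print(bot.observe()['position'],bot.observe()['force'])
```

```text
[0.59769091 0.3064855  0.01452249] [ 0.8380455  -0.45361367  0.40749039]
```

View pics/side1.png

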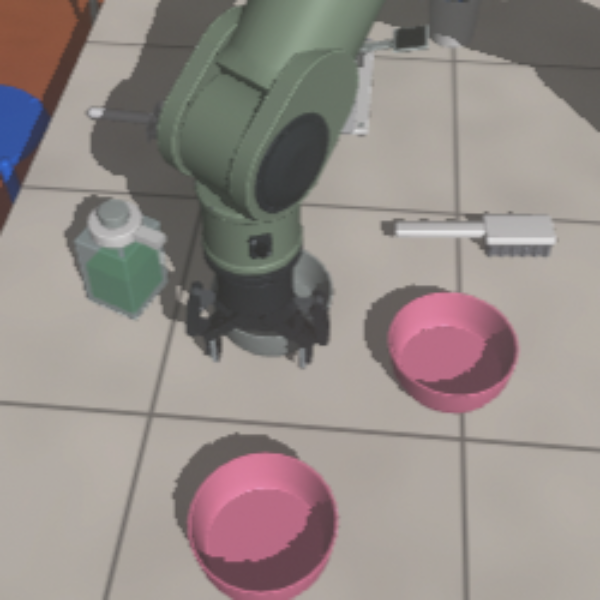

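Both fingertips straddle the bowl's +y side and are free of the pink bowls and the soap. Now the slow push.

Call:
move_arm(
  jaw=[0,0,0,0,0,0,0,0,0,0],
  dp=[
    [-0.01,0,0],
    [-0.01,0,0],
    [-0.01,0,0],
    [-0.01,0,0],
    [-0.01,0,0],
    [-0.01,0,0],
    [-0.01,0,0],
    [-0.01,0,0],
    [-0.01,0,0],
    [-0.01,0,0],
  ],
  rotation=[
    [0,0,0],
    [0,0,0],
    [0,0,0],
    [0,0,0],
    [0,0,0],
    [0,0,0],
    [0,0,0],
    [0,0,0],
    [0,0,0],
    [0,0,0],
  ],
)

```text
clock: 6.02
position: [0.5972, 0.2258, 0.0137]
tool_rot: [-3.142, -0.0, 1.571]
force: [0.1, 5.3, 4.1]
grip_width: 0.0853
```

Call:
move_arm(
  jaw=[0,0,0,0,0,0,0,0,0,0],
  dp=[
    [-0.01,0,0],
    [-0.01,0,0],
    [-0.01,0,0],
    [-0.01,0,0],
    [-0.01,0,0],
    [-0.01,0,0],
    [-0.01,0,0],
    [-0.01,0,0],
    [-0.01,0,0],
    [0,0,0],
  ],
  rotation=[
    [0,0,0],
    [0,0,0],
    [0,0,0],
    [0,0,0],
    [0,0,0],
    [0,0,0],
    [0,0,0],
    [0,0,0],
    [0,0,0],
    [0,0,0],
  ],
)

```text
clock: 7.28
position: [0.5972, 0.1529, 0.0135]
tool_rot: [-3.141, 0.001, 1.57]
force: [0.3, -1.0, -0.0]
grip_width: 0.0851
```

Run:
```python
from workcell import *
import cv2
a=cv2.resize(grab_frame("side")[150:350,170:370],(400,400));b=cv2.resize(grab_frame("top")[110:310,200:400],(400,400))
cv2.imwrite("pics/both2.png",cv2.hconcat([a,b]))
print(bot.observe()['position'],bot.observe()['force'])
```

```text
[0.59699844 0.15349154 0.01336824] [ 0.34494559 -0.11614464 -1.07881201]
```

View pics/both2.png

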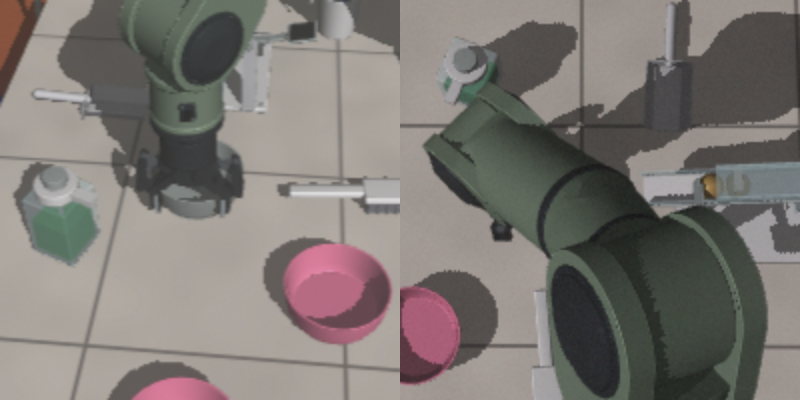

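Run:
```python
from h import *
# foot edge nearest camera, initial and now; initial crop2 (288,550)
print(ray("side",(170+288/3.1,120+549/3.1),0), "expect y .2254+.057")
print(ray("side",(170+195/2,150+217/2),0))
```

```text
[ 5.87627041e-01  2.80358699e-01 -1.11022302e-16] expect y .2254+.057
[0.59090659 0.143091   0.        ]
```

The foot edge gives a bowl centre at y≈0.088, so the offset to the TCP is 65 mm as expected. The final TCP y should be 0.067.

Call:
move_arm(
  jaw=[0,0,0,0,0,0,0,0,0,0],
  dp=[
    [-0.01,0,0],
    [-0.01,0,0],
    [-0.01,0,0],
    [-0.01,0,0],
    [-0.01,0,0],
    [-0.01,0,0],
    [-0.01,0,0],
    [-0.01,0,0],
    [-0.01,0,0],
    [-0.01,0,0],
  ],
  rotation=[
    [0,0,0],
    [0,0,0],
    [0,0,0],
    [0,0,0],
    [0,0,0],
    [0,0,0],
    [0,0,0],
    [0,0,0],
    [0,0,0],
    [0,0,0],
  ],
)

```text
clock: 8.62
position: [0.5972, 0.0737, 0.0137]
tool_rot: [-3.142, 0.0, 1.571]
force: [0.1, 1.0, -1.1]
grip_width: 0.0853
```

Call:
move_arm(
  jaw=[0,0,0],
  dp=[
    [-0.005,0,0],
    [-0.003,0,0],
    [0,0,0],
  ],
  rotation=[
    [0,0,0],
    [0,0,0],
    [0,0,0],
  ],
)

```text
clock: 9.0
position: [0.5972, 0.0678, 0.0137]
tool_rot: [-3.141, 0.0, 1.571]
force: [-0.2, 0.7, -0.1]
grip_width: 0.086
```

Call:
move_arm(
  jaw=[0,0,0,0,0,0,0,255,255,255],
  dp=[
    [0.02,0,0],
    [0.04,0,0],
    [0,0,-0.06],
    [0,0,-0.07],
    [0,0,-0.07],
    [0,0,-0.07],
    [0,0,-0.05],
    [-0.02,-0.045,0],
    [-0.06,-0.045,0],
    [-0.06,-0.045,0],
  ],
  rotation=[
    [0,0,0],
    [0,0,0],
    [0,0,0],
    [0,0,0],
    [0,0,0],
    [0,0,0],
    [0,0,0],
    [0,0,0],
    [0,0,0],
    [0,0,0],
  ],
)

```text
clock: 10.25
position: [0.488, 0.0041, 0.2697]
tool_rot: [3.141, -0.0, 1.573]
force: [1.1, -0.8, 0.3]
grip_width: 0.0321
```

Call:
move_arm(
  jaw=[255,255,255,255,255],
  dp=[
    [-0.06,-0.045,0],
    [-0.06,0,0],
    [-0.03,0,0],
    [0,0,0],
    [0,0,0],
  ],
  rotation=[
    [0,0,0],
    [0,0,0],
    [0,0,0],
    [0,0,0],
    [0,0,0],
  ],
)

```text
clock: 10.88
position: [0.4535, -0.1147, 0.2698]
tool_rot: [3.141, -0.0, 1.572]
force: [-0.4, 0.5, -0.5]
grip_width: 0.0001
```

Run:
```python
from workcell import *
import cv2
a=cv2.resize(grab_frame("side")[110:310,170:370],(400,400));b=cv2.resize(grab_frame("top")[110:310,200:400],(400,400))
cv2.imwrite("pics/both3.png",cv2.hconcat([a,b]))
print(bot.observe()['position'],bot.observe()['force'],bot.observe()['clock'])
```

```text
[ 0.45346511 -0.11478574  0.26977874] [-0.38653614 -0.1603964  -0.10662214] 10.975
```

View pics/both3.png

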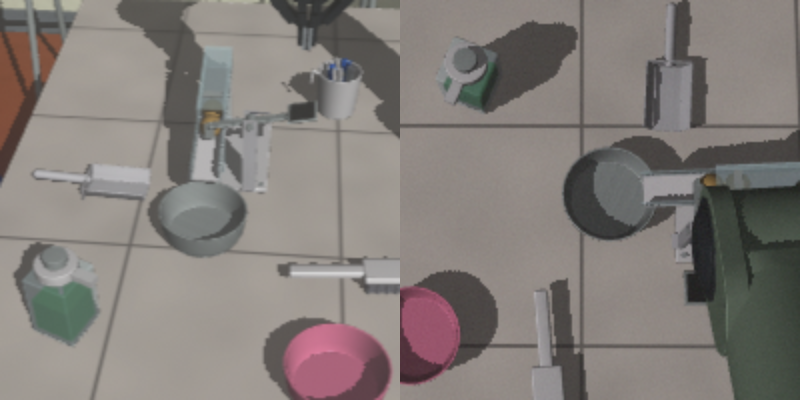

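The bowl sits under the mouth, with its rim centre near crop pixel (610,194), which is (305,207) in full top. The gate is shut and the fingers hang above the pad.

Run:
```python
from h import *
c=ray("top",(304.8,206.8),.048);print(c,"rimL",ray("top",(200+164/2,206.8),.048))
f=ray("side",(170+202/2,110+254/2),0);print("foot",f)
```

```text
[0.59479056 0.00212547 0.048     ] rimL [0.59462481 0.06725074 0.048     ]
foot [5.90146799e-01 5.48101961e-02 1.11022302e-16]
```

Call:
move_arm(
  jaw=[255,255,255,255,255],
  dp=[
    [0,0.001,0.04],
    [0,0,0.04],
    [0,0,0.03],
    [0,0,0.01],
    [0,0,0],
  ],
  rotation=[
    [0,0,0],
    [0,0,0],
    [0,0,0],
    [0,0,0],
    [0,0,0],
  ],
)

```text
clock: 11.6
position: [0.4542, -0.1156, 0.1739]
tool_rot: [-3.141, -0.0, 1.572]
force: [0.6, 0.1, 0.2]
grip_width: 0.0001
```

The bowl is centred at about (0.595, 0.000), 44 mm beyond the lip. Now the press.

Call:
move_arm(
  jaw=[255,255,255,255,255,255],
  dp=[
    [0,0,0.01],
    [0,0,0.01],
    [0,0,0.01],
    [0,0,0.01],
    [0,0,0.01],
    [0,0,0.01],
  ],
  rotation=[
    [0,0,0],
    [0,0,0],
    [0,0,0],
    [0,0,0],
    [0,0,0],
    [0,0,0],
  ],
)

```text
clock: 12.35
position: [0.4541, -0.1161, 0.1252]
tool_rot: [3.141, -0.0, 1.571]
force: [-0.3, -0.6, 5.8]
grip_width: -0.0004
```

Call:
move_arm(
  jaw=[255,255,255],
  dp=[
    [0,0,0.004],
    [0,0,0.002],
    [0,0,0],
  ],
  rotation=[
    [0,0,0],
    [0,0,0],
    [0,0,0],
  ],
)

```text
clock: 12.72
position: [0.4549, -0.1162, 0.1219]
tool_rot: [3.14, 0.001, 1.571]
force: [-6.2, 0.1, 31.5]
grip_width: -0.0001
```

At the stop. I'll ease off slightly and hold, then look.

Call:
move_arm(
  jaw=[255,255,255,255,255,255,255,255,255,255],
  dp=[
    [0,0,-0.001],
    [0,0,0],
    [0,0,0],
    [0,0,0],
    [0,0,0],
    [0,0,0],
    [0,0,0],
    [0,0,0],
    [0,0,0],
    [0,0,0],
  ],
  rotation=[
    [0,0,0],
    [0,0,0],
    [0,0,0],
    [0,0,0],
    [0,0,0],
    [0,0,0],
    [0,0,0],
    [0,0,0],
    [0,0,0],
    [0,0,0],
  ],
)

```text
clock: 13.98
position: [0.4548, -0.1162, 0.1224]
tool_rot: [3.14, 0.001, 1.571]
force: [-5.4, -0.6, 21.0]
grip_width: 0.0001
```

Call:
move_arm(
  jaw=[255,255,255,255,255,255,255,255],
  dp=[
    [0,0,0],
    [0,0,0],
    [0,0,0],
    [0,0,0],
    [0,0,0],
    [0,0,0],
    [0,0,0],
    [0,0,0],
  ],
  rotation=[
    [0,0,0],
    [0,0,0],
    [0,0,0],
    [0,0,0],
    [0,0,0],
    [0,0,0],
    [0,0,0],
    [0,0,0],
  ],
)

```text
clock: 14.98
position: [0.4548, -0.1161, 0.1224]
tool_rot: [3.14, 0.001, 1.571]
force: [-5.1, -0.1, 22.0]
grip_width: -0.0001
```

Run:
```python
from workcell import *
import cv2
a=cv2.resize(grab_frame("side")[110:310,170:370],(400,400));b=cv2.resize(grab_frame("top")[110:310,200:400],(400,400))
cv2.imwrite("pics/both4.png",cv2.hconcat([a,b]))
print(bot.observe()['position'],bot.observe()['force'],bot.observe()['clock'])
```

```text
[ 0.45477403 -0.11618378  0.1224017 ] [-3.96678731  0.79889338 21.24972497] 15.075
```

View pics/both4.png

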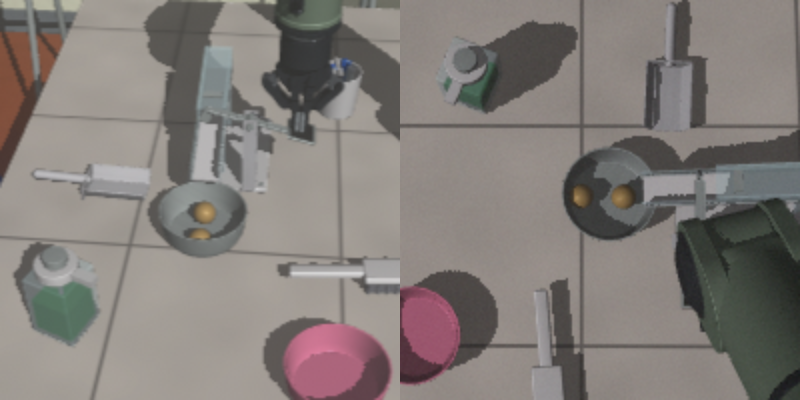

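Both balls are in the bowl, at about (581,197) and (623,197) in the top crop, and the chute is empty. I'll release gently and move clear.

Call:
move_arm(
  jaw=[255,255,255,255,255,255,255,255,255,255],
  dp=[
    [0,0,-0.01],
    [0,0,-0.01],
    [0,0,-0.01],
    [0,0,-0.01],
    [0,0,-0.01],
    [0,0,-0.02],
    [0,0,-0.05],
    [0,0,-0.06],
    [-0.04,-0.04,0],
    [-0.04,-0.04,0],
  ],
  rotation=[
    [0,0,0],
    [0,0,0],
    [0,0,0],
    [0,0,0],
    [0,0,0],
    [0,0,0],
    [0,0,0],
    [0,0,0],
    [0,0,0],
    [0,0,0],
  ],
)

```text
clock: 16.32
position: [0.3893, -0.1806, 0.2668]
tool_rot: [3.141, 0.0, 1.572]
force: [0.8, -0.7, -1.0]
grip_width: -0.0003
```

Call:
move_arm(
  jaw=[255,255,255,255,255,255,255,255,255],
  dp=[
    [-0.06,0,0],
    [-0.06,0,0],
    [-0.06,0,0],
    [-0.06,0,0],
    [0,0,0],
    [0,0,0],
    [0,0,0],
    [0,0,0],
    [0,0,0],
  ],
  rotation=[
    [0,0,0],
    [0,0,0],
    [0,0,0],
    [0,0,0],
    [0,0,0],
    [0,0,0],
    [0,0,0],
    [0,0,0],
    [0,0,0],
  ],
)

```text
clock: 17.45
position: [0.3901, -0.3717, 0.2659]
tool_rot: [3.142, 0.0, 1.571]
force: [0.2, 1.0, -0.5]
grip_width: -0.0002
```

Run:
```python
from workcell import *
from h import *
t=grab_frame("top")
a=cv2.resize(grab_frame("side")[110:310,170:370],(400,400));b=cv2.resize(t[110:310,200:400],(400,400))
cv2.imwrite("pics/both5.png",cv2.hconcat([a,b]))
h=cv2.cvtColor(t,cv2.COLOR_BGR2HSV)
m=cv2.inRange(h,(8,90,60),(25,255,255));m[:180]=0;m[235:]=0;m[:,:275]=0;m[:,345:]=0
k,l,st,ce=cv2.connectedComponentsWithStats(m)
for i in range(1,k):
    if st[i,4]>15: print(ce[i],st[i,4],ray("top",ce[i],.021))
r=t[240:265,340:365];k,l,st,ce=cv2.connectedComponentsWithStats((r.max(2)<60).astype(np.uint8));i=1+np.argmax(st[1:,4]);print("pad",ce[i]+[340,240],"start 351.3 253.5")
print(bot.observe()['position'],bot.observe()['force'],bot.observe()['clock'])
```

```text
[289.98684211 207.73684211] 76 [0.59660373 0.04411466 0.021     ]
[310.61538462 208.04395604] 91 [ 0.59585131 -0.01585294  0.021     ]
pad [351.32       253.50222222] start 351.3 253.5
[ 0.39004483 -0.37193187  0.2657875 ] [ 0.41755861  0.89565486 -0.33930734] 17.55
```

View pics/both5.png

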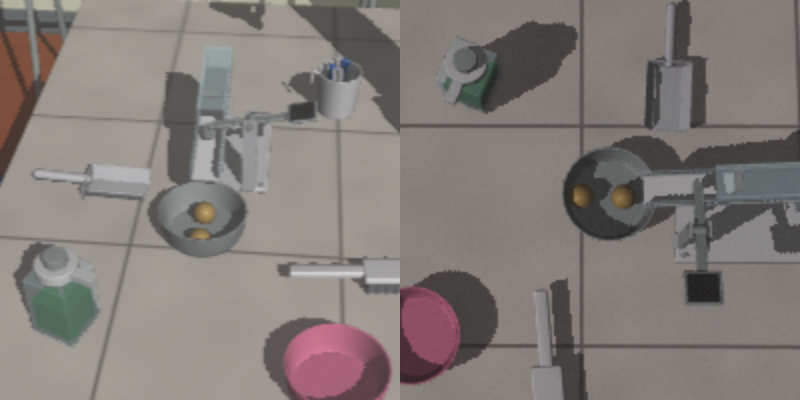

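```bash
python3 -c "
from workcell import workorder
workorder.job_done()"
```

```text
the job is handed in; nothing more can be done
```

I pushed the steel bowl under the dispenser's mouth and pressed the pad down to its stop for about 2.5 s. Both soap balls rolled into the bowl, so I released the pad, moved clear and handed the job in at about 17.6 s. No verdict was reported.

**Last checks:**
- **Bowl:** it stands flat, centred at about (0.595, 0.001), roughly 44 mm beyond the lip.
- **Balls:** they lie about 16 mm and 43 mm from the bowl's axis, within the 55 mm limit. They did not move between the last two pictures.
- **Pad and gate:** the pad is back at its starting pixel position (351.3, 253.5), so the gate is shut.
- **Other things:** the soap, scoop, brush, peg cup and the pink bowl in view look unmoved. I judged this by eye and did not measure it; the second pink bowl is outside the last picture.

**Disagreements:** the chute's closed end gave a dispenser origin about 11 mm off along y and 5 mm off along x from the other three estimates. Those agreed to about 1 mm, so I used them. The press reached 31 N at the stop, well above the 5 N the pad needs, so I eased off to about 21 N for the hold.

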